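# Right a gift box in the display case and shut the lid

### The job

One of the two ribboned gift boxes in the clear display case lies on its side and stands too tall for the lid. Without gripping or lifting anything, gently push its top edge away from you with the fingertips so that it tips over onto its base and stands upright in the case like its twin, and only then push the lid over from behind and down until it is fully shut. Leave its twin, the three pralines and everything on the counter where they are, and do not force the box or the acrylic.

Things in the scene. Friction and masses are not known exactly. Their poses are not given: they have to be found in the camera images.
- lid_case: Clear acrylic display case, fixed. Origin: centre of its underside on the counter; x to the hinge side (rear), y left, z up. Outer walls x -90 to 80, y -75 to 75, wall tops z 52 mm. Inner floor z 7.4 mm, inside x -86 to 78, y -72 to 72 mm. Nothing under the gift boxes but the flat floor (friction about 0.6).
- lid_case_lid (a joint): Angle of the clear lid: 0 shut, grows as it opens up and back, at most 1.745; starts about 1.4 to 1.7 (near upright). Panel 3 mm thick, 152 wide, its free edge 180 mm from the hinge axis; 0.12 kg. Its hinge is stiff: it stays at any angle, does not fall, and takes about 1 to 3 N near the free edge. A 20 mm knob, 19 high, sits on its outer face 149 to 170 mm from the hinge, mid-width.
- lid_hinge (a point): Point on the lid's hinge axis, mid-width, at x 86, y 0, z 55 mm of the case; the axis runs along the case's y.
- lid_edge (a point): Middle of the lid's free edge, on its outer (upper) face; moves with the lid, 180 mm from the hinge.
- tipped_box: White gift box with gold ribbon, 55 x 55 mm base, 42 mm tall when upright, 50 to 85 g, lying on a side in the case so that it is 55 mm tall (top about 62 mm over the counter, 10 mm above the case's walls). Origin: centre of its base; its z axis points out of its ribboned top: toward the case's front (-x of the case) as it lies, up when upright. Its base faces the case's rear.
- tipped_box_middle (a point): Centre of the tipped gift box, 21 mm along its z from its base. It tips about its rear lower edge (on its base side) and falls onto its base once turned some 40 degrees; a fingertip that follows its top edge up and over in an arc needs under 2 N, one that pushes dead level may slide it or jam it.
- upright_box: Its twin, the same gift box standing upright beside it in the case, left or right; origin: centre of its base. Stays.
- sample_left: Heart praline, 24 x 26 x 14 mm, loose at the rear of the case; origin: centre of its underside. Stays.
- sample_mid: Round truffle, 25 mm wide, 21 high, loose at the rear of the case; origin: underside. Stays.
- sample_right: Round disc praline, 25 mm wide, 14 high, loose at the rear of the case; origin: underside. Stays.
- counter_bell: Counter bell, 82 mm wide, 56 high; origin: centre of underside. Stays.
- cocoa_tin: Green cocoa tin, 60 mm wide, 64 high; origin: centre of underside. Stays.
- ribbon_spool: Spool of gold ribbon lying flat, 62 mm wide, 24 high; origin: centre of underside. Stays.
- seal_stamp: Seal stamp with red handle, 25 mm wide, 66 high; origin: centre of underside. Stays.
- timer: White minute timer, 56 x 56 x 27 mm; origin: centre of underside. Stays.
- tongs: Steel praline tongs lying flat, 22 x 159 x 14 mm, long axis y; origin: centre of underside. Stays.
Mind the look-alikes: they are no part of the job. There is more than one size of the lid_case; the job needs the larger.

How it is judged:
By the outcome, as a careful person would: the job done as asked, in the order asked, and still so for the second after the job is handed in, with the robot touching nothing.
It also fails if it takes over 61 s, if anything falls off the work surface, if the arm or the gripper's body presses on something with over 40 N, if the wrist force passes 120 N, or if a joint passes its speed limit or range.

### The arm

A 6-joint arm with a two-finger parallel gripper is mounted at the origin on a cart in front of the work surface, level with it; the furniture and walls round the work are solid. World frame = base frame: x ahead of the robot, y to its left, z up, the work surface at z = 0. Lengths are in mm, angles in rad, forces in N, time in s.
With the tool pointing down it reaches from about 275 to 1000 mm from the base axis. Payload 8.4 kg.
Tool frame: the origin (TCP) lies at the very end of the fingers, on their centre line; the grasp point (between the pads) lies 19 mm behind it; z points along the fingers, y is the line along which they close (so a half turn about z gives the same grasp; the last joint's range is limited). The gripper opens to 85 mm and grips with 20 to 120 N. Pads are 22 mm wide; open, the fingers measure 114 mm over their backs; the gripper's body (76 mm by 85 mm) begins 54 mm behind the grasp point. The pads swing forward as they close: fully open they stand 13 mm farther back than shut.
Start: joints at [1.189, 0.353, 1.633, -0, 1.155, -0.002], TCP at [231.708, 580.465, 231.281] pointing down, gripper open.
Joint ranges: [-2.63, 2.63], [-0.92, 2.1], [0.06, 2.66], [-1.3, 4.44], [0, 2.69], [-3.02, 3.02]. Speed limits (rad/s): [2.22, 2.22, 2.79, 3.14, 3.14, 3.14].

### API

Orientations are given as [roll, pitch, yaw] about the fixed x, y, z axes, in that order (R = Rz(yaw) Ry(pitch) Rx(roll)).
In Python, from rig import sensors, grab_frame, camera_params, order gives the robot as it stands. The module is installed in compiled form; this text tells all that it offers.
- The arm moves only by the tool move_arm, never from a script. Its argument "motion" is a list of rows, each a list of 7 numbers: the turn, a rotation vector about the tool's x, y, z in rad, then the shift along the tool's x, y, z in m, then the finger opening in m, from 0 to 0.0854. A call has 1 to 8 rows; each row is the pose to reach, as a shift and turn from the pose commanded when the call began, along the tool's axes at that moment; what a row does not reach only later rows make up. A row lasts 1/8 s, in which the tool goes at most 62.5 mm and 10.7 degrees, less where a joint would pass 70% of its speed; a pose out of reach is approached as far as the arm can. A call with a gripper value outside its range is refused whole. The fingers move at their own pace and stop on an object; "grip_force" is the grip in N (left out, the last holds). Time passes only in rows, so rows that repeat a pose let the fingers close. It gives the time, the measured TCP pose, the force, the opening and the grip force at its end, in the units of the state.
- sensors.sense(): the state, without advancing time (a new reading comes with each control period).
- grab_frame(name): name is "side" or "top" or "wrist"; returns (picture, depth): 384x512x3 uint8, red, green, blue; 384x512 float32, mm along the optical axis (not along the pixel's ray), 0 where there is no reading.
- camera_params(name): a dict with "camera_matrix" (3x3 intrinsics, pixels), "world_from_camera" (4x4, takes a point from camera to world coordinates). Camera axes: x right, y down, z forward; pixel columns grow to the right and rows downward; lengths in mm; the calibration is good to about 2 mm. A picture is of the moment at which its call begins: read the wrist's pose just before it. camera_params takes no time and is no camera call; for the wrist camera it gives the pose at the moment of the call.
- order.sign_off(): hands the job in; it is judged then, once.
The state is a dict: "clock": time; "qpos": joint angles; "qvel": joint speeds; "joint_efforts": joint torques, N m; "eef_pos": TCP position; "tcp_rot": TCP orientation; "contact_force": force on the tool from outside, world axes, zero at the start; "wrist_torque": the same for the moment, N m; "opening": opening from 0.0 (shut) to 1.0 (fully open); "grasp_force": force on a finger pad.
Only numpy, scipy, OpenCV 4.12 (cv2) and the standard library are available. Lean on these libraries where they do the work, as an engineer would, in place of code of your own. Each camera call takes 0.05 s, during which the arm holds its last target. There are 200 camera calls.

## Working session

There is one attempt and no reset: what is moved stays moved. The work goes in short steps, Python scripts to look and compute and a tool call to move; the robot and the scene stay as the last step left them, time stands still between calls to the robot, and variables do not carry over. Pictures are saved under pics/ and viewed, at most 10 in all, crops included, and the job is handed in when it is done.

Besides the shell and the picture viewer there is one more tool, called after "Call:" by a JSON object that holds its "name" and its "arguments", one argument or row to a line. move_arm: Moves the arm, as the interface text tells. Its arguments: {"type":"object","properties":{"motion":{"type":"array","items":{"type":"array","items":{"type":"number"}}},"grip_force":{"type":"number"}},"required":["motion"]}

```bash
mkdir -p pics; cat > h.py <<'E'
import numpy as np, cv2
from rig import sensors, grab_frame, camera_params, order
from scipy.spatial.transform import Rotation as R
def pts(name,d):
    c=camera_params(name);K=c["camera_matrix"];T=np.array(c["world_from_camera"])
    v,u=np.mgrid[:384,:512]
    p=np.stack([(u-K[0][2])/K[0][0]*d,(v-K[1][2])/K[1][1]*d,d,np.ones_like(d)],-1)
    return (p@T.T)[...,:3]
def save(im,fn): cv2.imwrite('pics/'+fn,im[...,::-1])
E
python3 - <<'E'
from h import *
print(sensors.sense())
ims=[]
for n in("side","top"):
    im,d=grab_frame(n);np.savez(n+'.npz',im=im,P=pts(n,d));ims.append(im)
    c=camera_params(n);print(n,c)
    save(cv2.resize(im,(800,600),interpolation=cv2.INTER_CUBIC),n+'0.png')
E
```

```text
{'clock': 0.0, 'qpos': array([ 1.18864898e+00,  3.53623497e-01,  1.63414014e+00,  6.55376749e-06,
        1.15523418e+00, -2.42084622e-03]), 'qvel': array([-5.21966759e-04, -5.40025415e-05, -2.23055873e-04, -2.30679113e-04,
        2.24264790e-03, -1.21502349e-03]), 'joint_efforts': array([-1.50910819e-03, -6.05270934e+01, -3.42054105e+01, -4.23088807e-05,
        9.66740423e-03, -3.23640575e-05]), 'eef_pos': array([231.4940358 , 580.02013468, 230.57452335]), 'tcp_rot': array([-3.14018751e+00, -9.39391444e-06,  2.76186350e+00]), 'contact_force': array([ 0.38952195, -0.20972442,  0.5961465 ]), 'wrist_torque': array([-0.0184479 ,  0.00018997,  0.02817716]), 'grasp_force': 0.0, 'opening': 1.0009207692101676}
side {'camera_matrix': array([[387.24545074,   0.        , 260.97198129],
       [  0.        , 387.24545074, 193.07323764],
       [  0.        ,   0.        ,   1.        ]]), 'world_from_camera': array([[-9.27272274e-01, -1.89847403e-01,  3.22682651e-01,
         1.61862608e+02],
       [-3.74207366e-01,  4.96728150e-01, -7.83090028e-01,
         9.42355730e+02],
       [-1.16179482e-02, -8.46887896e-01, -5.31644538e-01,
         7.06884150e+02],
       [ 0.00000000e+00,  0.00000000e+00,  0.00000000e+00,
         1.00000000e+00]])}
top {'camera_matrix': array([[389.02555298,   0.        , 260.36305147],
       [  0.        , 389.02555298, 187.54195753],
       [  0.        ,   0.        ,   1.        ]]), 'world_from_camera': array([[ 6.50103977e-03, -9.94950043e-01,  1.00160608e-01,
         4.17353345e+02],
       [-9.99968083e-01, -6.00309197e-03,  5.27208915e-03,
         1.42842291e+01],
       [-4.64419199e-03, -1.00191686e-01, -9.94957314e-01,
         1.37786262e+03],
       [ 0.00000000e+00,  0.00000000e+00,  0.00000000e+00,
         1.00000000e+00]])}
```

View pics/top0.png

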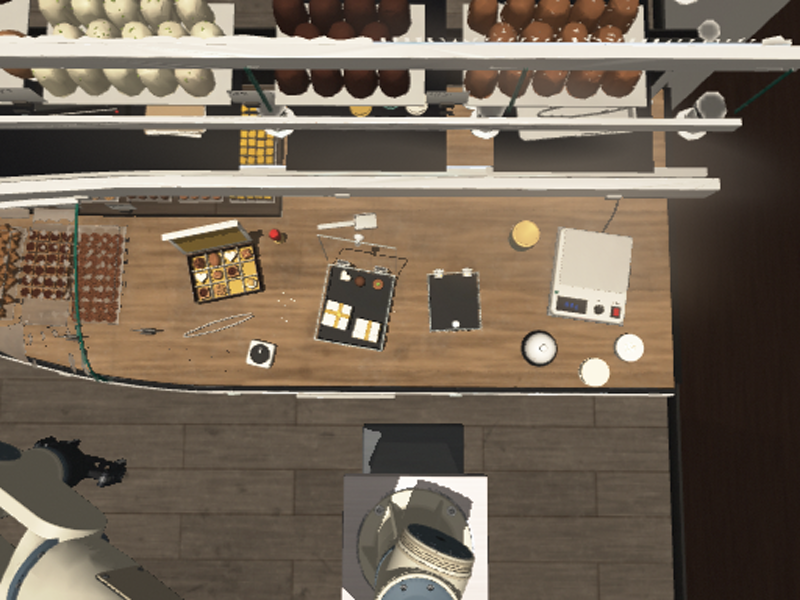

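View pics/side0.png

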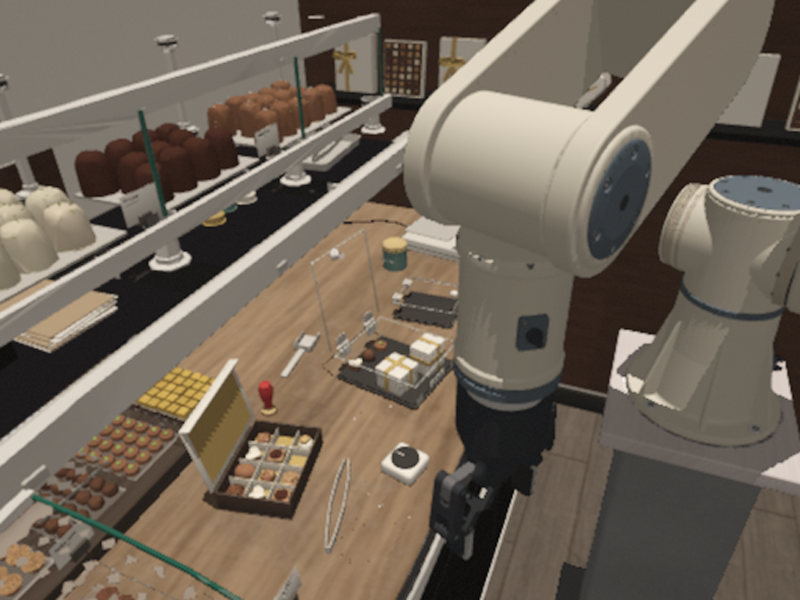

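Top view: two cases. The larger, open one is at (358,305), with two gift boxes at (338,317) and (366,328). The smaller look-alike, shut and empty, is at (455,300). The open one with boxes and pralines fits the job; I'll confirm that in a crop.

```bash
python3 - <<'E'
from h import *
D=np.load('top.npz');im,P=D['im'],D['P']
r0,r1,c0,c1=140,230,190,270
save(cv2.resize(im[r0:r1,c0:c1],(640,720)[::1] if 0 else (528,594),interpolation=cv2.INTER_CUBIC),'crop1.png')
print("z map")
for v in range(160,226,2): print(v,' '.join('%3d'%P[v,u,2] for u in range(198,256,2)))
for (u,v) in[(212,200),(238,206)]: print(u,v,P[v,u])
E
```

```text
z map
160  -1  -1   2   0  -2   1   2  -1   1   0   0   3  -4  -4  -1   0  -2  -1   2  -1   0   0   6   2  -2   3  -3  -2   0
162  -3   0   4   6  -3 113   0  -3   1   0   0   1   3   3  -1   0  -2  -2   0  -1  -1  -2   4   6   2   0   0  -1   2
164   3   1   0   0  -1   4  -3   0   0   0   0  -2   0   4  -2   0  -3   3   0   1  -2   0   0  -3   2  -1  -2   4   0
166   0   1   0   0  -8  -2   0   0  -3  71  75   2   0   5   0   0   3  -1   0  -2  -1   0   0  -1   4   1  -2  -1   3
168   6   0   0   0   0   0  -4   3   3  60 1377  71  72   0   3  -3   0   1   3   0   0   0   0  -3  -1   0   0   4   3
170   3   7   1   3  -4   0  53  -2   4  56  53  52  55   2   4   2   4   1  -5  -4   1  73  77   6   3   3   5   0   0
172   0  -3  -1   5   0   0   1   6   3  11   4   6   8   2  -2  54  56   2   3  -1   1  61  66  65  71   1   0   4   0
174   2   8   2  -1   1  -1  -3   7   9   8   3 1377  10  10   3  11  10  13   9  -2   0  53  52  48  52  -4   3  -5  -1
176  -4   5   7   5   3   5  -5  11   6   4  23  21  24   2  11  12  13  13   9   7   8   4   6   7  -1   0  -3  49   0
178   2   0 
[... 2268 characters left out ...]
0
216   0   2  -2   3   4   1  10   7   9  10   7   8   4   5   5   2  64  64  64  65  60  60   5   9  -2   2  -3  -1  -6
218   2   0   2   4   3  52  50   9  11   8   8   9   6  10   9   9  13  10   6   7  47  58  10   9  -6  -1   0   1  -2
220  -1  -1  -4   1   0  -4   2   2   1   0   2  53  57   6  13 1377   8  11   8   9  11  13   4  50   1  -2  -4  -1  -1
222   0   7  -3  -1  -1   4   0  -3   1  -1   1   0  -1  -4   1  27  51  48  48   9   6   7   6  50   0   0  -1   0   3
224   0  -2   0   2   1  -3  -5  -1   2  -1   1   0   2  -1   1   3   0  -2   0   0   5  -4  49   3   0   1  -4   4   2
212 200 [507.08124201 186.31281422  51.57777088]
238 206 [486.71960374  96.69873842  59.33510373]
```

View pics/crop1.png

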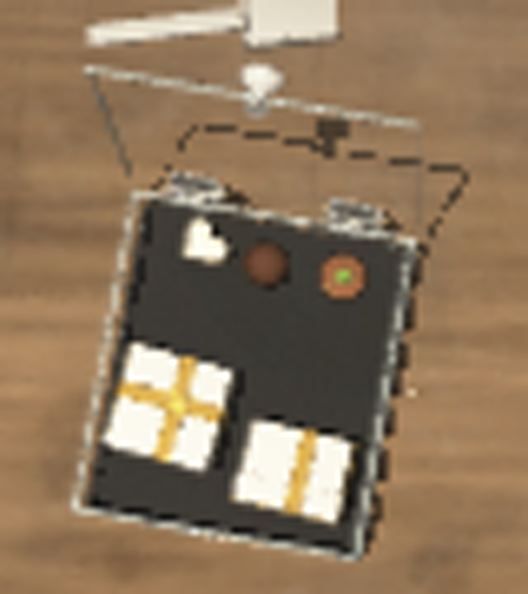

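The larger open case is confirmed. The tipped box is the right-hand one at crop (290,470): it is 62 mm high with a single ribbon band. The upright twin is at crop (170,405), 50 mm high. The lid edge runs from (90,70) to (415,125), with the knob at (262,80).

```bash
python3 - <<'E'
from h import *
D=np.load('top.npz');im,P=D['im'],D['P']
c=camera_params('top');K=c['camera_matrix'];T=np.array(c['world_from_camera'])
def ray(cx,cy,z):
    u=190+cx/6.6-.42;v=140+cy/6.6-.42
    d=T[:3,:3]@np.array([(u-K[0,2])/K[0,0],(v-K[1,2])/K[1,1],1]);o=T[:3,3]
    return o+d*(z-o[2])/d[2]
C=[ray(*p,52) for p in[(137,195),(415,242),(358,555),(78,510)]]
print(np.round(C,1)); RL,RR,FR,FL=[p[:2] for p in C]
print('len',np.linalg.norm(RL-RR),np.linalg.norm(FL-FR),np.linalg.norm(RL-FL),np.linalg.norm(RR-FR))
d=(RL-FL+RR-FR);e=(RL-RR+FL-FR)
print('yaw',np.arctan2(d[1],d[0]),np.arctan2(-e[0],e[1]))
yaw=np.arctan2(d[1]-e[0],d[0]+e[1]);Rz=np.array([[np.cos(yaw),-np.sin(yaw)],[np.sin(yaw),np.cos(yaw)]])
o=np.mean([RL,RR,FR,FL],0)-Rz@[-5,0]
print('yaw',yaw,'origin',o)
loc=lambda p:np.r_[Rz.T@(p[:2]-o),p[2]].round(1)
print('tipped top corners',[loc(ray(*p,62.4)).tolist() for p in[(252,420),(355,437),(335,524),(232,500)]])
print('upright top',[loc(ray(*p,49.4)).tolist() for p in[(130,342),(236,372),(208,470),(102,442)]])
print('pralines',[loc(ray(*p,z)).tolist() for p,z in[((205,240),21),((268,262),28),((342,277),21)]])
for nm,(lo,hi) in dict(tip=(55,75)).items():
    m=np.zeros(P.shape[:2],bool);m[200:222,222:248]=1
    m&=(P[...,2]>lo)&(P[...,2]<hi);m[:, 246:]=0
    q=(P[m][:,:2]-o)@Rz
    print(cv2.minAreaRect(q.astype(np.float32)),P[m][:,2].mean())
# lid edge at assumed height: hinge z55,edge 180 off
for p in[(90,68),(415,123)]:
    for th in(1.4,1.5,1.6,1.7):
        print(p,th,loc(ray(*p,55+180*np.sin(th))), 'expect x',86-180*np.cos(th))
E
```

```text
[[613.5 194.   52. ]
 [589.7  48.7  52. ]
 [427.2  76.7  52. ]
 [449.4 221.3  52. ]]
len 147.23305410980618 146.29262449907887 166.38037790991035 164.8154787730904
yaw -0.16739801330877013 -0.15746108060047628
yaw -0.16272916900360573 origin [524.8908115  134.34928434]
tipped top corners [[-28.2, -7.7, 62.4], [-27.9, -61.3, 62.4], [-73.5, -58.9, 62.4], [-70.3, -4.9, 62.4]]
upright top [[1.6, 63.3, 49.4], [-4.5, 6.1, 49.4], [-57.0, 11.4, 49.4], [-52.0, 68.1, 49.4]]
pralines [[63.9, 38.0, 21.0], [57.2, 2.1, 28.0], [56.6, -37.5, 21.0]]
((-59.531707763671875, -29.313379287719727), (60.43729019165039, 61.615936279296875), 87.83167266845703) 62.151933243245495
(90, 68) 1.4 [109.   76.3 232.4] expect x 55.40591427795661
(90, 68) 1.5 [108.6  75.9 234.5] expect x 73.26730369981348
(90, 68) 1.6 [108.6  75.8 234.9] expect x 91.25591401423199
(90, 68) 1.7 [108.8  76.1 233.5] expect x 109.19200897319443
(415, 123) 1.4 [108.8 -73.2 232.4] expect x 55.40591427795661
(415, 123) 1.5 [108.5 -73.3 234.5] expect x 73.26730369981348
(415, 123) 1.6 [108.4 -73.3 234.9] expect x 91.25591401423199
(415, 123) 1.7 [108.6 -73.2 233.5] expect x 109.19200897319443
```

```bash
cat >> h.py <<'E'
YAW=-0.1627; O=np.array([524.9,134.3])
Rz=np.array([[np.cos(YAW),-np.sin(YAW)],[np.sin(YAW),np.cos(YAW)]])
def w(x,y,z): return np.r_[O+Rz@[x,y],z]
def rel(target,pitch=0,yaw=YAW+np.pi,base=None):
    "row (turn, shift m) from present pose to world target; pitch: tilt about case y"
    s=sensors.sense();p=s['eef_pos'] if base is None else base
    A=R.from_euler('xyz',s['tcp_rot']);B=R.from_euler('z',YAW)*R.from_euler('y',pitch)*R.from_euler('z',-YAW)*R.from_euler('xyz',[np.pi,0,yaw])
    return np.r_[(A.inv()*B).as_rotvec(),A.inv().apply(np.array(target)-p)/1000].round(4).tolist()
def loc():
    s=sensors.sense();p=s['eef_pos'];return np.r_[Rz.T@(p[:2]-O),p[2]].round(1),s['tcp_rot'].round(3),s['contact_force'].round(2),round(s['clock'],2)
E
python3 - <<'E'
from h import *
D=np.load('top.npz');P=D['P']
print('above',rel(w(-100,-33,140)), w(-100,-33,140))
# obstacles near lid rear
for u in(200,225,250):
    print([tuple(P[v,u].round().astype(int)) for v in range(60,160,6)])
E
```

```text
above [-0.0012, -0.0001, -0.2171, -0.3472, -0.3589, 0.091] [420.87520387 117.93412726 140.        ]
[(np.int64(886), np.int64(193), np.int64(318)), (np.int64(868), np.int64(193), np.int64(320)), (np.int64(884), np.int64(206), np.int64(236)), (np.int64(832), np.int64(191), np.int64(322)), (np.int64(849), np.int64(206), np.int64(231)), (np.int64(829), np.int64(206), np.int64(233)), (np.int64(809), np.int64(205), np.int64(236)), (np.int64(791), np.int64(204), np.int64(235)), (np.int64(773), np.int64(204), np.int64(235)), (np.int64(754), np.int64(204), np.int64(235)), (np.int64(736), np.int64(203), np.int64(233)), (np.int64(778), np.int64(241), np.int64(1)), (np.int64(757), np.int64(241), np.int64(-3)), (np.int64(735), np.int64(241), np.int64(0)), (np.int64(712), np.int64(240), np.int64(0)), (np.int64(691), np.int64(240), np.int64(-5)), (np.int64(669), np.int64(240), np.int64(-3))]
[(np.int64(881), np.int64(121), np.int64(330)), (np.int64(868), np.int64(122), np.int64(319)), (np.int64(887), np.int64(131), np.int64(232)), (np.int64(833), np.int64(121), np.int64(321)), (np.int64(849), np.i
[... 654 characters left out ...]
(51), np.int64(321)), (np.int64(885), np.int64(54), np.int64(236)), (np.int64(834), np.int64(51), np.int64(319)), (np.int64(849), np.int64(54), np.int64(232)), (np.int64(829), np.int64(54), np.int64(236)), (np.int64(810), np.int64(53), np.int64(236)), (np.int64(792), np.int64(53), np.int64(235)), (np.int64(775), np.int64(53), np.int64(231)), (np.int64(756), np.int64(53), np.int64(231)), (np.int64(737), np.int64(53), np.int64(232)), (np.int64(781), np.int64(61), np.int64(-6)), (np.int64(757), np.int64(60), np.int64(2)), (np.int64(735), np.int64(60), np.int64(2)), (np.int64(712), np.int64(60), np.int64(5)), (np.int64(691), np.int64(60), np.int64(5)), (np.int64(670), np.int64(60), np.int64(0))]
```

Call:
{"name": "move_arm", "arguments": {
  "motion": [
    [0,0,-0.05,-0.04,-0.045,0,0],
    [0,0,-0.1,-0.085,-0.09,0,0],
    [0,0,-0.15,-0.13,-0.135,0,0],
    [0,0,-0.217,-0.17,-0.18,0.02,0],
    [0,0,-0.217,-0.215,-0.225,0.04,0],
    [0,0,-0.217,-0.26,-0.27,0.06,0],
    [0,0,-0.217,-0.305,-0.315,0.075,0],
    [0,0,-0.217,-0.347,-0.359,0.091,0]
  ]
}}

```text
clock: 1.1
eef_pos: [416.1, 129.9, 143.7]
tcp_rot: [3.141, 0.001, 2.979]
contact_force: [0.8, 1.3, 0.4]
opening: -0.001
grasp_force: 0.0
```

```bash
python3 - <<'E'
from h import *
print(loc(),rel(w(-100,-33,140)),rel(w(-100,-33,58)))
im,d=grab_frame('wrist');np.savez('wr.npz',im=im,P=pts('wrist',d))
save(cv2.resize(im,(768,576),interpolation=cv2.INTER_CUBIC),'w1.png')
E
```

```text
(array([-106.7,  -22. ,  143.7]), array([3.141e+00, 1.000e-03, 2.979e+00]), array([0.82, 1.33, 0.39]), 1.1) [0.0003, 0.0006, 0.0001, -0.0067, -0.011, 0.0037] [0.0003, 0.0006, 0.0001, -0.0066, -0.011, 0.0857]
```

View pics/w1.png

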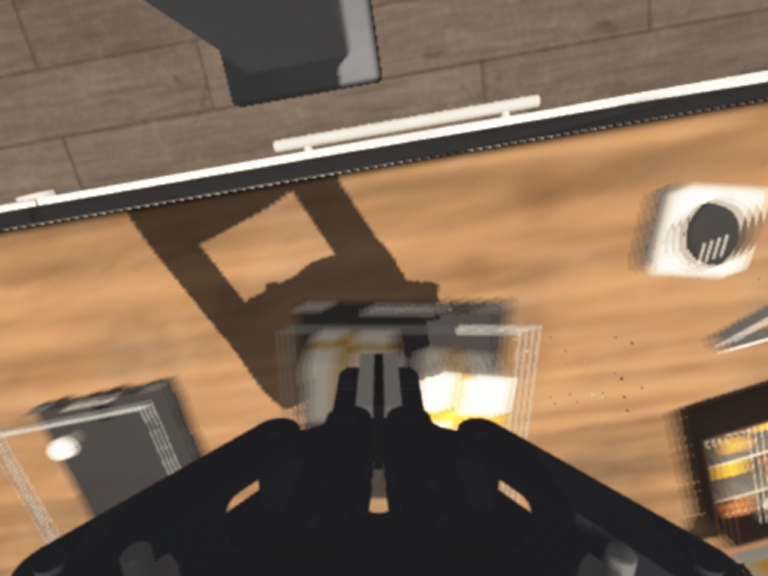

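The wrist view is motion-blurred. The case is at (410,370) and the fingertips at (378,360), in front of the tipped box at (345,370). The arm is still settling, so I'll descend partway.

Call:
{"name": "move_arm", "arguments": {
  "motion": [
    [0,0,0,0,0,0.02,0],
    [0,0,0,0,0,0.04,0],
    [0,0,0,0,0,0.05,0],
    [0,0,0,0,0,0.05,0]
  ]
}}

```text
clock: 1.65
eef_pos: [415.0, 131.6, 93.5]
tcp_rot: [-3.141, -0.001, 2.979]
contact_force: [0.3, -0.1, 0.1]
opening: -0.001
grasp_force: 0.0
```

```bash
python3 - <<'E'
from h import *
print(loc(),rel(w(-100,-33,58)))
im,d=grab_frame('wrist');P=pts('wrist',d)
save(cv2.resize(im[180:330,130:400],(800,444),interpolation=cv2.INTER_CUBIC),'w2.png')
q=P.reshape(-1,3);l=np.c_[(q[:,:2]-O)@Rz,q[:,2]]
m=(l[:,2]>57)&(l[:,2]<67)&(abs(l[:,0]+50)<40)&(l[:,1]<5)&(l[:,1]>-75);print(m.sum(),np.percentile(l[m],[2,50,98],axis=0))
E
```

```text
(array([-108. ,  -20.5,   93.5]), array([-3.141e+00, -1.000e-03,  2.979e+00]), array([ 0.29, -0.08,  0.07]), 1.65) [-0.0007, -0.0014, 0.0001, -0.0081, -0.0125, 0.0355]
431 [[-72.57117348 -59.9296318   57.64337999]
 [-68.81551549 -51.10210636  63.1139699 ]
 [-29.53596143 -18.01650732  64.90959622]]
```

View pics/w2.png

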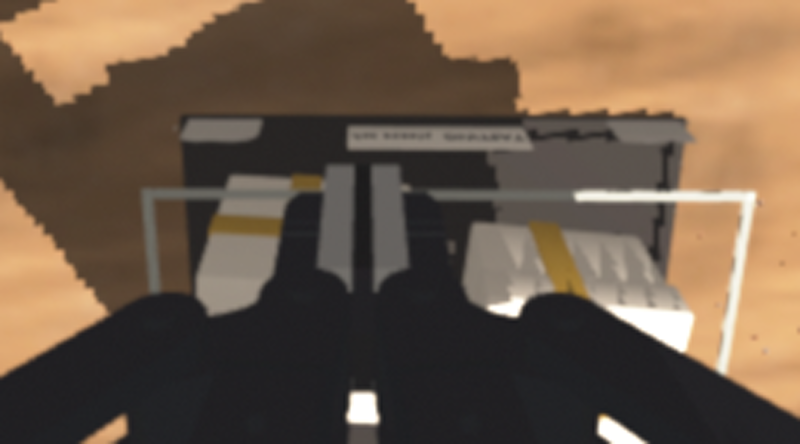

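The wrist depth agrees with the top view: the box's front face is at case x = -72.5, its top is near 63, and it spans about y -61 to -5. Next, the fingertips go just in front of its top edge, above the wall.

Call:
{"name": "move_arm", "arguments": {
  "motion": [
    [0,0,0,-0.004,-0.012,0.02,0],
    [0,0,0,-0.008,-0.0125,0.036,0],
    [0,0,0,-0.014,-0.0125,0.036,0],
    [0,0,0,-0.02,-0.0125,0.036,0],
    [0,0,0,-0.02,-0.0125,0.036,0]
  ]
}}

```text
clock: 2.33
eef_pos: [434.3, 116.4, 58.6]
tcp_rot: [3.141, 0.001, 2.979]
contact_force: [-0.0, 0.9, 0.2]
opening: -0.004
grasp_force: 0.0
```

```bash
python3 - <<'E'
from h import *
print(loc())
E
```

```text
(array([-86.5, -32.4,  58.6]), array([3.141e+00, 1.000e-03, 2.979e+00]), array([-0.02,  0.88,  0.23]), 2.33)
```

Call:
{"name": "move_arm", "arguments": {
  "motion": [
    [0,0,0,0,0,0.002,0],
    [0,0,0,-0.002,0,0.002,0],
    [0,0,0,-0.004,0,0.002,0],
    [0,0,0,-0.006,0,0.001,0],
    [0,0,0,-0.008,0,0,0],
    [0,0,0,-0.01,0,-0.0015,0],
    [0,0,0,-0.012,0,-0.003,0],
    [0,0,0,-0.012,0,-0.003,0]
  ]
}}

```text
clock: 3.32
eef_pos: [445.4, 114.1, 61.2]
tcp_rot: [3.141, 0.0, 2.979]
contact_force: [0.0, -0.1, -0.8]
opening: 0.002
grasp_force: 0.1
```

```bash
python3 - <<'E'
from h import *
print(loc())
im,d=grab_frame('wrist');np.savez('wr.npz',im=im,P=pts('wrist',d))
save(cv2.resize(im[180:330,130:400],(800,444),interpolation=cv2.INTER_CUBIC),'w3.png')
E
```

```text
(array([-75.2, -32.8,  61.2]), array([3.141, 0.   , 2.979]), array([ 0.01, -0.08, -0.76]), 3.33)
```

View pics/w3.png

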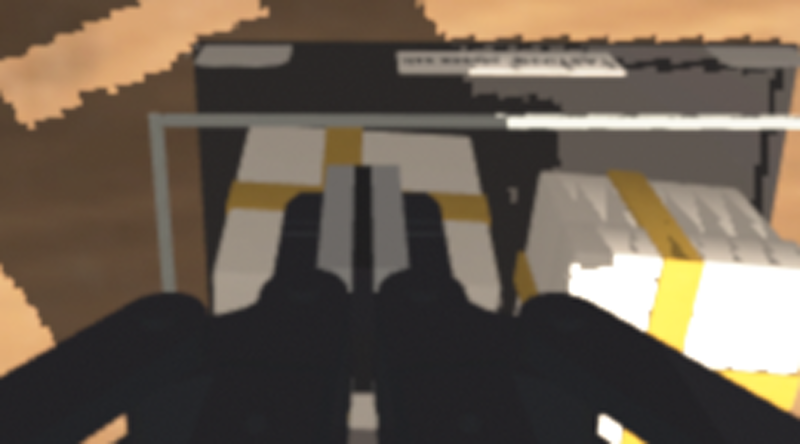

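The box is tilting about its rear edge, roughly 9° so far. Its ribboned face is showing at (360,190), and the force is under 1 N. I'll carry on along the arc.

Call:
{"name": "move_arm", "arguments": {
  "motion": [
    [0,0,0,-0.003,0,-0.0017,0],
    [0,0,0,-0.006,0,-0.0033,0],
    [0,0,0,-0.0085,0,-0.0045,0],
    [0,0,0,-0.011,0,-0.0055,0],
    [0,0,0,-0.0135,0,-0.0065,0],
    [0,0,0,-0.016,0,-0.0073,0],
    [0,0,0,-0.0185,0,-0.008,0],
    [0,0,0,-0.021,0,-0.0085,0]
  ]
}}

```text
clock: 4.38
eef_pos: [466.0, 110.7, 69.5]
tcp_rot: [-3.142, 0.0, 2.979]
contact_force: [-0.1, 0.4, 0.4]
opening: 0.0
grasp_force: 0.1
```

```bash
python3 - <<'E'
from h import *
print(loc())
im,d=grab_frame('wrist');np.savez('wr.npz',im=im,P=pts('wrist',d))
save(cv2.resize(im[180:330,130:400],(800,444),interpolation=cv2.INTER_CUBIC),'w4.png')
E
```

```text
(array([-54.3, -32.9,  69.5]), array([-3.142,  0.   ,  2.979]), array([-0.12,  0.43,  0.43]), 4.38)
```

View pics/w4.png

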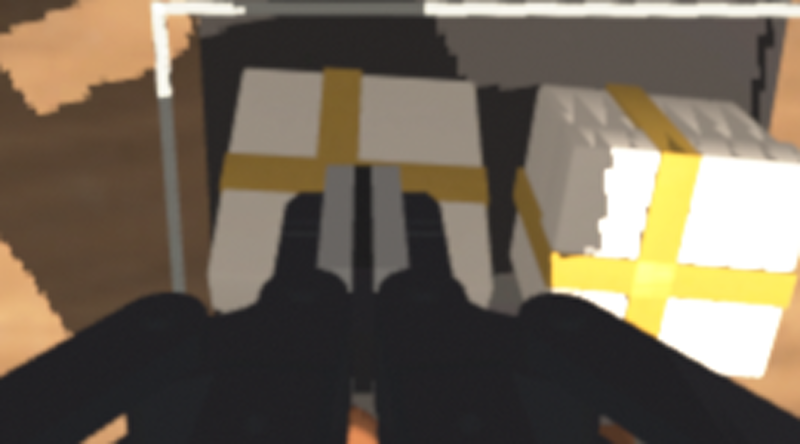

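It is about 30° over and square. I'll continue slowly past the tipping point.

Call:
{"name": "move_arm", "arguments": {
  "motion": [
    [0,0,0,-0.0025,0,-0.0004,0],
    [0,0,0,-0.005,0,-0.0008,0],
    [0,0,0,-0.007,0,-0.001,0],
    [0,0,0,-0.009,0,-0.0012,0],
    [0,0,0,-0.011,0,-0.0013,0],
    [0,0,0,-0.0125,0,-0.0013,0],
    [0,0,0,-0.014,0,-0.0013,0],
    [0,0,0,-0.014,0,-0.0013,0]
  ]
}}

```text
clock: 5.42
eef_pos: [479.7, 108.4, 70.8]
tcp_rot: [3.142, 0.0, 2.979]
contact_force: [0.1, 1.2, -0.8]
opening: 0.001
grasp_force: 0.0
```

```bash
python3 - <<'E'
from h import *
print(loc())
im,d=grab_frame('wrist');np.savez('wr.npz',im=im,P=pts('wrist',d))
save(cv2.resize(im[180:330,130:400],(800,444),interpolation=cv2.INTER_CUBIC),'w5.png')
E
```

```text
(array([-40.4, -32.9,  70.8]), array([3.142, 0.   , 2.979]), array([ 0.09,  1.21, -0.79]), 5.42)
```

View pics/w5.png

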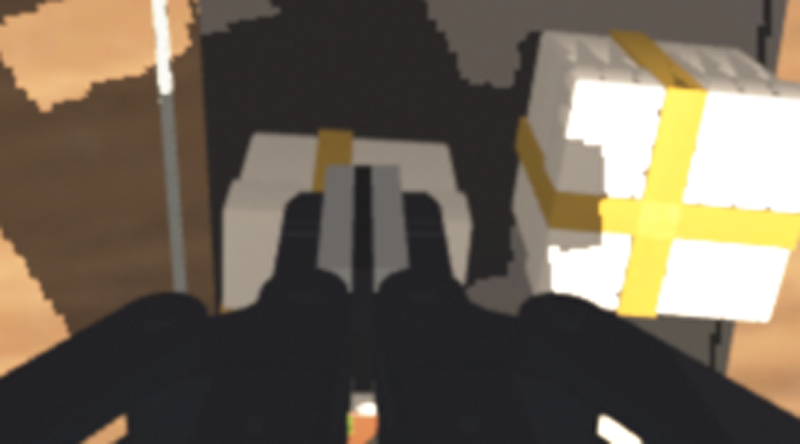

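The box has dropped upright: its side face, with the lid seam, shows at (345,170). I'll lift clear and check from the top.

Call:
{"name": "move_arm", "arguments": {
  "motion": [
    [0,0,0,0,0,-0.02,0],
    [0,0,0,0,0,-0.07,0],
    [0,0,0,0,0,-0.12,0],
    [0,0,0,0,0,-0.17,0],
    [0,0,0,0.06,0,-0.21,0],
    [0,0,0,0.11,0,-0.23,0.06],
    [0,0,0,0.16,0,-0.23,0.06],
    [0,0,0,0.16,0,-0.23,0.06]
  ]
}}

```text
clock: 6.48
eef_pos: [319.0, 134.4, 301.0]
tcp_rot: [3.141, 0.0, 2.981]
contact_force: [1.4, 0.8, 0.2]
opening: 0.636
grasp_force: 0.0
```

```bash
python3 - <<'E'
from h import *
print(loc(), rel(w(135,0,300)))
im,d=grab_frame('top')
P=pts('top',d)
im2,d2=grab_frame('side')
a=cv2.resize(im[140:230,190:270],(400,450),interpolation=cv2.INTER_CUBIC);b=cv2.resize(im2[130:280,190:324],(400,450),interpolation=cv2.INTER_CUBIC)
save(np.hstack([a,b]),'chk.png')
l=np.c_[(P.reshape(-1,3)[:,:2]-O)@Rz,P.reshape(-1,3)[:,2]]
m=(l[:,2]>40)&(l[:,2]<70)&(l[:,0]>-45)&(l[:,0]<50)&(l[:,1]<0)&(l[:,1]>-68);print(m.sum(),np.percentile(l[m],[2,50,98],axis=0) if m.any() else '')
E
```

```text
(array([-203.2,  -33.2,  301. ]), array([3.141, 0.   , 2.981]), array([1.37, 0.83, 0.21]), 6.47) [0.0007, 0.0004, 0.0018, -0.3383, 0.0326, 0.0012]
258 [[-26.63200032 -63.23840064  43.83682071]
 [ -0.37159997 -36.83312916  50.48057453]
 [ 26.02976202  -9.85623195  55.69012935]]
```

View pics/chk.png

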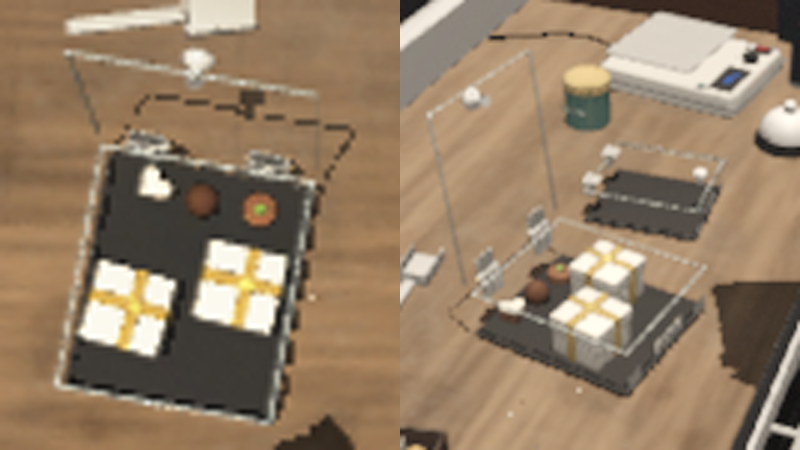

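Both boxes stand upright, at left image (240,285) and (130,305), with tops near 50 mm. The pralines at (155,183), (202,198) and (260,210) are unmoved. Next I go over and behind the lid, with the fingers open to straddle the knob.

Call:
{"name": "move_arm", "arguments": {
  "motion": [
    [0,0,0,-0.04,0.01,0,0.06],
    [0,0,0,-0.09,0.02,0,0.06],
    [0,0,0,-0.14,0.033,0,0.06],
    [0,0,0,-0.19,0.033,0,0.06],
    [0,0,0,-0.24,0.033,0,0.06],
    [0,0,0,-0.29,0.033,0,0.06],
    [0,0,0,-0.338,0.033,0,0.06],
    [0,0,0,-0.338,0.033,0,0.06]
  ]
}}

```text
clock: 7.58
eef_pos: [663.9, 110.6, 298.3]
tcp_rot: [-3.141, -0.001, 2.977]
contact_force: [-0.8, 0.7, -0.0]
opening: 0.704
grasp_force: 0.0
```

```bash
python3 - <<'E'
from h import *
print(loc(), rel(w(133,0,208)))
E
```

```text
(array([141. ,  -0.9, 298.3]), array([-3.141e+00, -1.000e-03,  2.977e+00]), array([-0.76,  0.65, -0.  ]), 7.58) [-0.0009, -0.0011, -0.0022, 0.0079, 0.001, 0.0903]
```

Call:
{"name": "move_arm", "arguments": {
  "motion": [
    [0,0,0,0,0,0,0.06],
    [0,0,0,0,0,0.03,0.06],
    [0,0,0,0,0,0.06,0.06],
    [0,0,0,0,0,0.09,0.06],
    [0,0,0,0,0,0.09,0.06]
  ]
}}

```text
clock: 8.2
eef_pos: [658.3, 112.0, 208.7]
tcp_rot: [-3.14, -0.004, 2.979]
contact_force: [0.3, -0.2, -0.2]
opening: 0.703
grasp_force: 0.0
```

```bash
python3 - <<'E'
from h import *
print(loc(), rel(w(133,0,208)))
im2,d2=grab_frame('side')
save(cv2.resize(im2[90:280,150:400],(790,600),interpolation=cv2.INTER_CUBIC),'lid1.png')
E
```

```text
(array([135.3,  -0.3, 208.7]), array([-3.14 , -0.004,  2.979]), array([ 0.32, -0.23, -0.21]), 8.2) [-0.0015, -0.0044, 0.0003, 0.0023, 0.0003, 0.0007]
```

View pics/lid1.png

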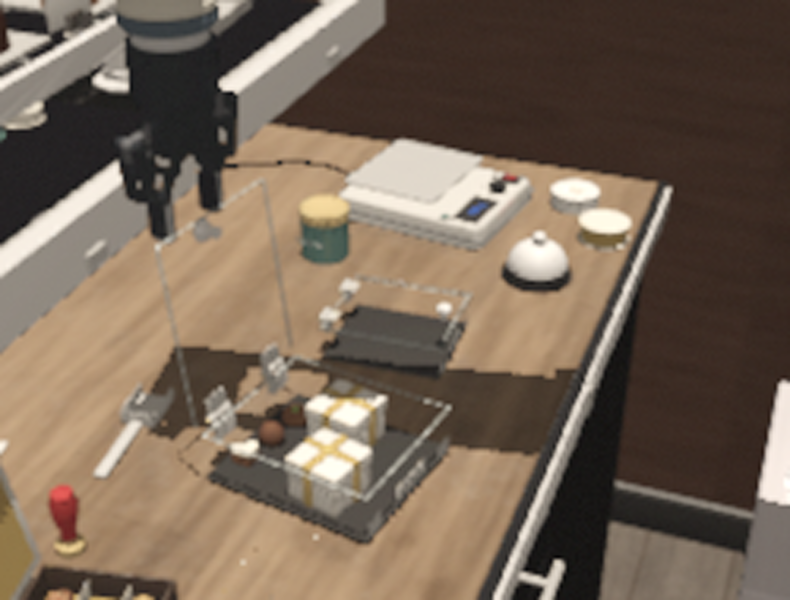

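The fingers straddle the knob behind the lid: knob at (205,230), fingers at (160,215) and (210,190). Now I push the lid over along its arc.

Call:
{"name": "move_arm", "arguments": {
  "motion": [
    [0,0,0,0.008,0,0,0.06],
    [0,0,0,0.014,0,0,0.06],
    [0,0,0,0.02,0,0,0.06],
    [0,0,0,0.027,0,0,0.06],
    [0,0,0,0.034,0,-0.0005,0.06],
    [0,0,0,0.041,0,-0.001,0.06],
    [0,0,0,0.049,0,-0.001,0.06],
    [0,0,0,0.057,0,0,0.06]
  ]
}}

```text
clock: 9.25
eef_pos: [603.8, 121.5, 210.8]
tcp_rot: [-3.142, 0.0, 2.979]
contact_force: [0.7, 0.8, 0.5]
opening: 0.698
grasp_force: 0.5
```

Call:
{"name": "move_arm", "arguments": {
  "motion": [
    [0,0,0,0.008,0,0.001,0.06],
    [0,0,0,0.016,0,0.003,0.06],
    [0,0,0,0.023,0,0.004,0.06],
    [0,0,0,0.031,0,0.007,0.06],
    [0,0,0,0.038,0,0.01,0.06],
    [0,0,0,0.045,0,0.013,0.06],
    [0,0,0,0.052,0,0.016,0.06],
    [0,0,0,0.052,0,0.016,0.06]
  ]
}}

```text
clock: 10.25
eef_pos: [552.2, 129.8, 194.4]
tcp_rot: [-3.141, -0.001, 2.979]
contact_force: [0.3, -0.2, -0.6]
opening: 0.704
grasp_force: 0.0
```

```bash
cat > lid.py <<'E'
from h import *
print(loc())
im,d=grab_frame('top');P=pts('top',d).reshape(-1,3);l=np.c_[(P[:,:2]-O)@Rz,P[:,2]]
# thin lid panel outline: points on sides y~+-75 above walls
m=(abs(abs(l[:,1])-75)<6)&(l[:,2]>66)&(l[:,2]<240)&(l[:,0]>-110)&(l[:,0]<130)
q=l[m];ph=np.arctan2(q[:,2]-55,86-q[:,0]);r=np.hypot(q[:,2]-55,86-q[:,0])
k=(r>60)&(r<188);print(k.sum(),np.percentile(ph[k],[10,25,50,75,90]).round(3) if k.any() else'')
E
python3 lid.py
```

```text
(array([ 27.6,   0. , 194.4]), array([-3.141e+00, -1.000e-03,  2.979e+00]), array([ 0.28, -0.22, -0.57]), 10.25)
9 [1.116 1.124 1.126 1.132 1.155]
```

The lid measures 1.12 rad, following as planned.

Call:
{"name": "move_arm", "arguments": {
  "motion": [
    [0,0,0,0.007,0,0.004,0.06],
    [0,0,0,0.0135,0,0.008,0.06],
    [0,0,0,0.02,0,0.0125,0.06],
    [0,0,0,0.026,0,0.017,0.06],
    [0,0,0,0.032,0,0.022,0.06],
    [0,0,0,0.038,0,0.0275,0.06],
    [0,0,0,0.0435,0,0.033,0.06],
    [0,0,0,0.048,0,0.038,0.06]
  ]
}}

```text
clock: 11.3
eef_pos: [505.2, 137.7, 156.4]
tcp_rot: [-3.141, -0.0, 2.979]
contact_force: [0.3, 0.5, -0.2]
opening: 0.706
grasp_force: 0.3
```

Call:
{"name": "move_arm", "arguments": {
  "motion": [
    [0,0,0,0.005,0,0.006,0.06],
    [0,0,0,0.0095,0,0.0125,0.06],
    [0,0,0,0.0135,0,0.019,0.06],
    [0,0,0,0.0175,0,0.0255,0.06],
    [0,0,0,0.021,0,0.0325,0.06],
    [0,0,0,0.024,0,0.0395,0.06],
    [0,0,0,0.027,0,0.0465,0.06],
    [0,0,0,0.0295,0,0.054,0.06]
  ]
}}

```text
clock: 12.3
eef_pos: [476.4, 142.4, 102.3]
tcp_rot: [-3.142, 0.0, 2.979]
contact_force: [0.2, -0.9, 0.3]
opening: 0.703
grasp_force: 0.2
```

```bash
sed -i 's/>66/>60/' lid.py; python3 lid.py
```

```text
(array([-4.920e+01,  1.000e-01,  1.023e+02]), array([-3.142,  0.   ,  2.979]), array([ 0.18, -0.91,  0.32]), 12.3)
20 [0.329 0.349 0.355 0.366 0.378]
```

Call:
{"name": "move_arm", "arguments": {
  "motion": [
    [0,0,0,0.002,0,0.007,0.06],
    [0,0,0,0.004,0,0.014,0.06],
    [0,0,0,0.0055,0,0.021,0.06],
    [0,0,0,0.0065,0,0.028,0.06],
    [0,0,0,0.0075,0,0.034,0.06],
    [0,0,0,0.008,0,0.04,0.06],
    [0,0,0,0.0085,0,0.044,0.06],
    [0,0,0,0.0085,0,0.047,0.06]
  ]
}}

```text
clock: 13.35
eef_pos: [468.1, 143.7, 55.5]
tcp_rot: [-3.142, -0.0, 2.979]
contact_force: [0.4, 0.9, 0.7]
opening: 0.705
grasp_force: 0.2
```

Call:
{"name": "move_arm", "arguments": {
  "motion": [
    [0,0,0,0,0,0.002,0.06],
    [0,0,0,0,0,0.003,0.06],
    [0,0,0,0,0,0.004,0.06],
    [0,0,0,0,0,0.004,0.06]
  ]
}}

```text
clock: 13.85
eef_pos: [468.2, 143.8, 51.8]
tcp_rot: [3.142, 0.0, 2.979]
contact_force: [0.1, 0.9, -0.5]
opening: 0.706
grasp_force: 0.0
```

Call:
{"name": "move_arm", "arguments": {
  "motion": [
    [0,0,0,0,0,0.001,0.06],
    [0,0,0,0,0,0.002,0.06],
    [0,0,0,0,0,0.002,0.06]
  ]
}}

```text
clock: 14.22
eef_pos: [468.3, 143.8, 50.9]
tcp_rot: [3.141, 0.0, 2.979]
contact_force: [-5.2, -0.5, 18.2]
opening: 0.702
grasp_force: 9.1
```

Call:
{"name": "move_arm", "arguments": {
  "motion": [
    [0,0,0,0,0,0.001,0.06],
    [0,0,0,0,0,0.0015,0.06],
    [0,0,0,0,0,0.0015,0.06]
  ]
}}

```text
clock: 14.6
eef_pos: [468.4, 143.9, 50.6]
tcp_rot: [3.141, 0.001, 2.979]
contact_force: [-8.7, -2.5, 38.3]
opening: 0.702
grasp_force: 18.6
```

```bash
python3 - <<'E'
from h import *
print(loc())
im,d=grab_frame('top');P=pts('top',d).reshape(-1,3);l=np.c_[(P[:,:2]-O)@Rz,P[:,2]]
m=(abs(l[:,0]+93)<8)&(abs(l[:,1])<72)&(l[:,2]>40)&(l[:,2]<110);print(m.sum(),l[m].round(1).tolist()[:14])
m=(abs(abs(l[:,1])-75)<4)&(l[:,2]>40)&(l[:,2]<110)&(abs(l[:,0]+20)<65);q=l[m];print(m.sum(),np.polyfit(q[:,0],q[:,2],1),q[:,2].mean())
E
```

```text
(array([-57.3,   0.3,  50.6]), array([3.141e+00, 1.000e-03, 2.979e+00]), array([-8.68, -2.54, 38.27]), 14.6)
8 [[-89.5, -4.6, 50.4], [-88.9, -8.3, 54.4], [-88.3, -11.7, 54.8], [-87.8, -14.8, 51.6], [-87.2, -18.3, 54.0], [-93.9, 1.2, 53.9], [-89.2, -67.2, 58.9], [-88.6, -70.2, 53.6]]
54 [-9.46715690e-03  5.41068552e+01] 54.1892840164843
```

It is shut: firm resistance, slope about 0, panel at about 54 mm. The last step pressed harder than I wanted, so I'm releasing straight up.

Call:
{"name": "move_arm", "arguments": {
  "motion": [
    [0,0,0,0,0,-0.004,0.06],
    [0,0,0,0,0,-0.02,0.06],
    [0,0,0,0,0,-0.06,0.06],
    [0,0,0,0,0,-0.1,0.06],
    [0,0,0,0,0,-0.15,0.06],
    [0,0,0,0.05,0,-0.18,0.06],
    [0,0,0,0.1,0,-0.18,0.06],
    [0,0,0,0.1,0,-0.18,0.06]
  ]
}}

```text
clock: 15.65
eef_pos: [366.6, 159.9, 229.1]
tcp_rot: [3.141, -0.0, 2.98]
contact_force: [0.8, -0.3, 0.3]
opening: 0.702
grasp_force: 0.0
```

```bash
python3 - <<'E'
from h import *
print(loc())
D=np.load('top.npz')
im,d=grab_frame('top');P=pts('top',d);save(im,'end.png')
l=np.c_[(P.reshape(-1,3)[:,:2]-O)@Rz,P.reshape(-1,3)[:,2]]
m=(abs(abs(l[:,1])-75)<4)&(l[:,2]>40)&(l[:,2]<110)&(abs(l[:,0]+5)<80);q=l[m];print('lid sides',m.sum(),np.polyfit(q[:,0],q[:,2],1),q[:,2].mean(),q[:,2].max())
m=(abs(l[:,0]+73)<12)&(abs(l[:,1])<11)&(l[:,2]>60)&(l[:,2]<110);print('knob',m.sum(),l[m].mean(0) if m.any() else'')
# colour-based check: front edge, pixel diffs
df=np.abs(im.astype(int)-D['im']).max(2)>60
df=cv2.morphologyEx(df.astype(np.uint8),cv2.MORPH_OPEN,np.ones((3,3)))
n,_,st,c=cv2.connectedComponentsWithStats(df);print(st[1:][st[1:,4]>12].tolist())
E
```

```text
(array([-160.3,   -0.3,  229.1]), array([ 3.141, -0.   ,  2.98 ]), array([ 0.75, -0.34,  0.34]), 15.65)
lid sides 102 [-2.88234816e-03  5.45036237e+01] 54.515379353779565 61.72122712118403
knob 31 [-73.70990224   1.21899814  74.68565376]
[[227, 150, 4, 4, 15], [215, 171, 5, 3, 15], [239, 175, 7, 4, 24], [220, 188, 27, 32, 497], [213, 215, 52, 32, 965], [163, 222, 55, 29, 952], [153, 244, 8, 6, 45], [165, 251, 86, 94, 2499], [154, 252, 97, 132, 3196], [238, 273, 11, 8, 58], [26, 280, 49, 31, 525], [0, 285, 9, 9, 48], [68, 300, 10, 10, 72], [245, 305, 9, 11, 80], [255, 305, 12, 8, 82], [272, 305, 40, 48, 630], [0, 313, 56, 71, 951], [257, 314, 6, 7, 33], [247, 326, 3, 5, 15], [252, 344, 59, 40, 770], [11, 352, 64, 32, 1283], [300, 354, 4, 5, 17], [257, 367, 35, 17, 414], [245, 380, 4, 4, 15]]
```

```bash
python3 -c "
from h import *
print(order.sign_off())"
```

```text
the job is handed in; nothing more can be done
None
```

The tipped box stands upright beside its twin, the lid measures fully shut, and the job was handed in at about 16 s; the last downward step pressed the closed lid with about 38 N, more than intended, before I released it.

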